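Hang the marker caddy in the notch of the supply bin's rim

ROBOT

A 7-joint arm with a two-finger parallel gripper is mounted at the origin on the work surface. World frame = base frame: x ahead of the robot, y to its left, z up, the work surface at z = 0. Lengths are in m, angles in rad, forces in N, time in s.
With the tool pointing down it reaches from about 0.425 to 0.875 m from the base axis. Payload 9.9 kg.
Tool frame: the origin (TCP) lies at the very end of the fingers, on their centre line; the grasp point (between the pads) lies 19 mm behind it; z points along the fingers, x is the direction in which the jaws open and shut, and the axes are right-handed (so a half turn about z gives the same grasp; the last joint's range is limited). The gripper opens to 85 mm and grips with 20 to 120 N. Pads are 22 mm wide; open, the fingers measure 114 mm over their backs; the gripper's body (76 mm by 85 mm) begins 54 mm behind the grasp point. The pads swing forward as they close: fully open they stand 13 mm farther back than shut.
Start: joints at [-1.349, 0.576, 0.025, 1.437, -0.015, 1.129, -0.057], TCP at [0.203, 0.644, 0.231] pointing down, gripper open.
Joint ranges: [-2.76, 2.76], [-0.34, 2.15], [-1.52, 1.57], [0.19, 2.46], [-1.09, 4.23], [0.17, 1.99], [-2.82, 2.82]. Speed limits (rad/s): [2.22, 2.22, 3.01, 3.01, 3.14, 3.14, 3.14].

INTERFACE

Orientations are given as a 3x3 rotation matrix whose columns are the frame's x, y, z axes.
In Python, from station import bot, vision gives the robot as it stands.
- The arm moves only by the shell command python3 -m pendant 'ROWS' [FORCE]. ROWS is a JSON object of lists of equal length, an entry for each row: "hand": the gripper's target within -1 to 1 (shut at 1, half-way at 0, fully open at -1); "translation": the shift along the tool's x, y, z in mm, a list of three; "twist": the turn about the tool's z in degrees. In form: {"hand": [hand, ...], "translation": [[x, y, z], ...], "twist": [twist, ...]}. A call has 1 to 20 rows; each row is the pose to reach, as a shift and turn from the pose commanded when the call began, along the tool's axes at that moment; what a row does not reach only later rows make up. A row lasts 1/8 s, in which the tool goes at most 62.5 mm and 10.7 degrees, less where a joint would pass 70% of its speed; a pose out of reach is approached as far as the arm can. A call with a gripper value outside its range is refused whole. The fingers move at their own pace and stop on an object; FORCE is the grip in N (left out, the last holds). Time passes only in rows, so rows that repeat a pose let the fingers close. It gives the time, the measured TCP pose, the force and the opening at its end, in the units of the state.
- bot.sense(): the state, without advancing time (a new reading comes with each control period).
- vision.snapshot(name): name is "side" or "top" or "wrist"; returns a dict with "image" (420x560x3 uint8, red, green, blue), "K" (3x3 intrinsics, pixels), "extrinsics" (4x4, takes a point from world to camera coordinates). Camera axes: x right, y down, z forward; pixel columns grow to the right and rows downward; lengths in m; the calibration is good to about 2 mm. The wrist camera is an equidistant fisheye: a pixel r from the principal point sees the ray r / f radians off the axis. A picture is of the moment at which its call begins. There is no depth.
- bot.hand_in(): hands the job in, once; it reports no verdict.
The state is a dict: "clock": time; "joint_positions": joint angles; "joint_velocities": joint speeds; "effort": joint torques, N m; "tool_pos": TCP position; "orientation": TCP orientation; "ft_force": force on the tool from outside, world axes, zero at the start; "wrist_torque": the same for the moment, N m; "gripper_width": finger opening in m.
Only numpy, scipy, OpenCV 4.12 (cv2) and the standard library are available. Lean on these libraries where they do the work, as an engineer would, in place of code of your own. Each camera call takes 0.05 s, during which the arm holds its last target. There are 200 camera calls.

TASK

Pick up the small black caddy with the hook and hang it by that hook over the rim of the grey supply bin, on the long wall that faces the middle of the table. Slide it gently along the rim until the hook drops into the notch there and sits fully home, then let go. Do not press or knock hard against the bin, and leave everything else on the table where it is.

Things in the scene. Friction and masses are not known exactly. Their poses are not given: they have to be found in the camera images.
- caddy: Black plastic open-topped caddy, about 120 g (may be 30 percent off), upright on the table: a box 50 mm (its x) by 46 mm (its y) by 80 mm tall, 3 mm walls, with a rigid hook at the top of its +y side, midway along it. Grip it by its plain x faces (50 mm). Origin: centre of the underside; z up.
- hook (a point): Point on the caddy's hook, at (0, 27.5, 80) mm in the caddy's frame, same axes: middle of the underside of its level tongue (22 mm wide along x, 4 mm thick, reaching out to y = 35). At the tongue's end a 3 mm thick lip hangs down to z = 60. The gap for the rim, between caddy face (y = 23) and lip (y = 32), is 9 mm. This point rests on the rim when hung.
- bin: Grey plastic lattice bin, fixed and rigid, open on top, 320 mm (its x) by 180 mm (its y) by 130 mm tall, 4 mm walls, rims level. Origin: centre of the underside; z up. The caddy hangs outside its -y long wall, which faces the middle of the table. The caddy may press on the bin with at most 40 N.
- rim_mid (a point): Point on the bin, at (0, -88, 130) mm in its frame, same axes: middle of the top edge of the -y wall (x along the rim, y into the bin). This rim has one square notch, 26 mm wide, 10 mm deep, its centre anywhere from x = -40 to +40 mm; that is not measured: find it by feel, sliding the hook, or by eye. Else the rim is smooth from x = -70 to 70. Hook home: 120 mm above the table.
- pencup: Bystander: round black plastic cup without a hook, 66 mm across, 85 mm tall, beside the caddy (the two may have swapped places). Origin: centre of the underside.
- tape: Bystander: roll of paper tape lying flat, 90 mm across, 20 mm high. Origin: centre of the underside.
- glue: Bystander: white jar of glue, 48 mm across, 75 mm tall. Origin: centre of the underside.
- basket: Bystander: black basket 160 by 110 by 70 mm with markers sticking up to about 105 mm. Origin: centre of the underside.
- marker: Bystander: marker pen lying on the table, about 130 mm long, 16 mm thick. Origin: underside, near its middle.
Mind the look-alikes: they are no part of the job. What is shaped like the caddy but purple or yellow is not meant.

How it is judged:
By the outcome, as a careful person would: the job done as asked, in the order asked, and still so for the second after the job is handed in, with the robot touching nothing.
It also fails if it takes over 72 s, if anything falls off the work surface, if the arm or the gripper's body presses on something with over 40 N, if the wrist force passes 120 N, or if a joint passes its speed limit or range.

## Working session

There is one attempt and no reset: what is moved stays moved. The work goes in short steps, Python scripts to look and compute and a shell command to move; the robot and the scene stay as the last step left them, time stands still between calls to the robot, and variables do not carry over. Pictures are saved under pics/ and viewed, about 8 in all and at most 12, crops included, and the job is handed in when it is done.

```bash
mkdir -p pics; ls; cat > h.py <<'E'
from station import bot, vision
import numpy as np, cv2
def snap(n,f):
    s=vision.snapshot(n); cv2.imwrite(f'pics/{f}.png',s['image'][:,:,::-1]); np.savez(f'pics/{f}.npz',**s); return s
def ray(f,u,v):
    s=np.load(f'pics/{f}.npz'); K=s['K'];E=s['extrinsics'];R=E[:3,:3];o=-R.T@E[:3,3]
    d=np.array([(u-K[0,2])/K[0,0],(v-K[1,2])/K[1,1],1.])
    if f.startswith('wrist'):
        a=d[:2];r=np.hypot(*a);d=np.r_[a/max(r,1e-9)*np.sin(r),np.cos(r)]
    d=R.T@d; return o,d/np.linalg.norm(d)
def onz(f,u,v,z):
    o,d=ray(f,u,v); return o+d*(z-o[2])/d[2]
def tri(*obs):
    A=np.zeros((3,3));b=np.zeros(3);L=[ray(*x) for x in obs]
    for o,d in L:
        P=np.eye(3)-np.outer(d,d);A+=P;b+=P@o
    p=np.linalg.solve(A,b); return p,[np.linalg.norm(np.cross(d,p-o)) for o,d in L]
def proj(f,p):
    s=np.load(f'pics/{f}.npz');K=s['K'];q=s['extrinsics']@np.r_[p,1];q=q[:3]
    if f.startswith('wrist'):
        t=np.arctan2(np.hypot(q[0],q[1]),q[2]);a=q[:2]/np.hypot(q[0],q[1])*t
    else: a=q[:2]/q[2]
    return a*[K[0,0],K[1,1]]+K[:2,2]
E
python3 - <<'E'
from h import *
a=snap('top','top1');b=snap('side','side1');c=snap('wrist','wrist1')
s=bot.sense();print({k:np.round(v,3).tolist() for k,v in s.items()})
for x in(a,b,c):print(x['K'].round(1).tolist(),x['extrinsics'].round(3).tolist())
E
```

```text
pics
{'clock': 0.15, 'joint_positions': [-1.349, 0.576, 0.025, 1.438, -0.015, 1.129, -0.056], 'joint_velocities': [-0.001, -0.003, -0.001, -0.003, 0.0, 0.001, 0.002], 'effort': [0.003, -76.626, 2.253, -28.619, 0.016, 0.01, 0.0], 'tool_pos': [0.203, 0.643, 0.231], 'orientation': [[0.301, 0.954, -0.0], [0.954, -0.301, -0.001], [-0.001, 0.0, -1.0]], 'ft_force': [0.565, -0.279, -0.474], 'wrist_torque': [-0.022, -0.008, 0.02], 'gripper_width': 0.085}
[[484.9, 0.0, 291.2], [0.0, 484.9, 207.3], [0.0, 0.0, 1.0]] [[0.015, -1.0, 0.006, -0.098], [-0.983, -0.016, -0.181, 0.54], [0.181, -0.003, -0.984, 1.195], [0.0, 0.0, 0.0, 1.0]]
[[483.4, 0.0, 274.6], [0.0, 483.4, 205.5], [0.0, 0.0, 1.0]] [[0.944, -0.33, -0.002, -0.519], [-0.243, -0.692, -0.679, 0.147], [0.223, 0.642, -0.734, 1.104], [0.0, 0.0, 0.0, 1.0]]
[[325.2, 0.0, 278.9], [0.0, 325.2, 205.2], [0.0, 0.0, 1.0]] [[0.301, 0.954, -0.002, -0.673], [0.916, -0.289, 0.277, -0.035], [0.264, -0.085, -0.961, 0.38], [0.0, 0.0, 0.0, 1.0]]
```

View pics/top1.png

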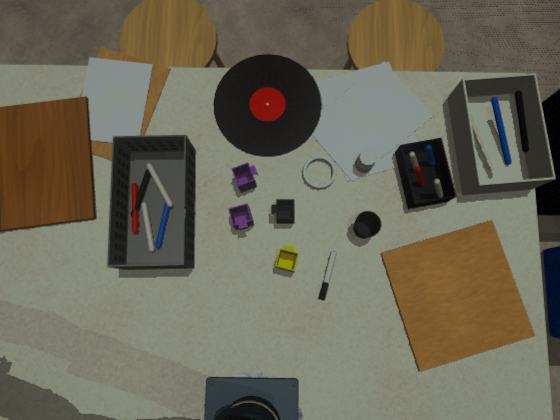

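View pics/side1.png

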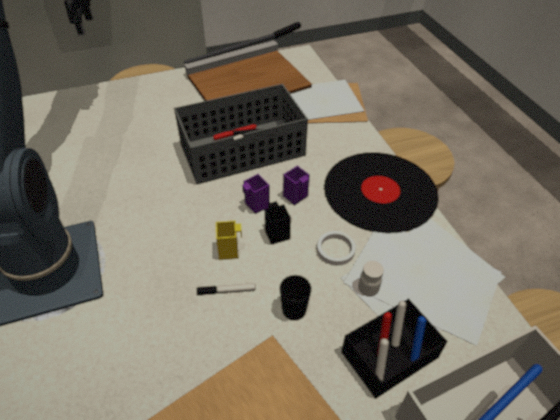

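Top: the caddy is at (285,211) with its hook to the left, toward the lattice bin at (152,202). The cup is at (367,225), and the purple and yellow decoys stand around the caddy. Side: the caddy is at (278,223) and the bin at (242,135). I'll zoom in on both views.

```bash
python3 - <<'E'
from h import *
a=cv2.imread('pics/top1.png')[120:285,100:310];b=cv2.imread('pics/side1.png')[80:260,165:330]
g=lambda i:np.clip(255*(i/255.)**.6,0,255).astype(np.uint8)
cv2.imwrite('pics/c1.png',g(cv2.resize(a,None,fx=3.6,fy=3.6,interpolation=2)))
cv2.imwrite('pics/c2.png',g(cv2.resize(b,None,fx=3.3,fy=3.3,interpolation=2)))
E
```

```text
(no output)
```

View pics/c1.png

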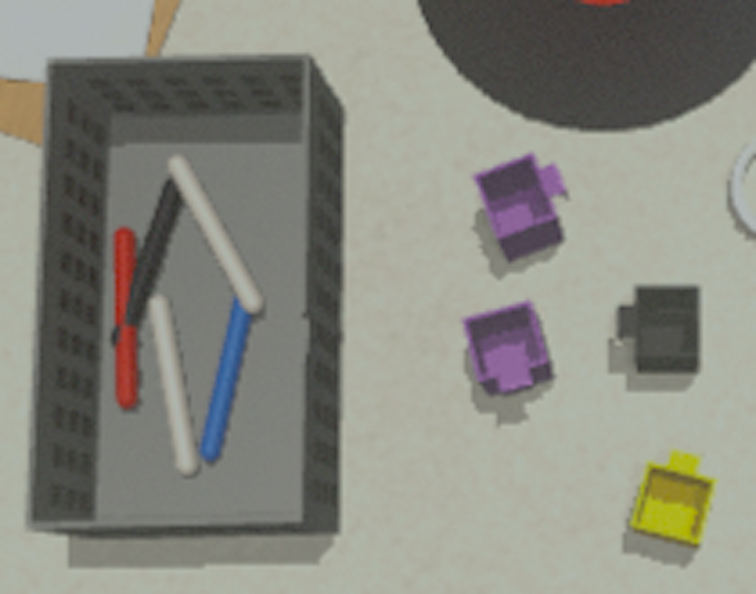

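View pics/c2.png

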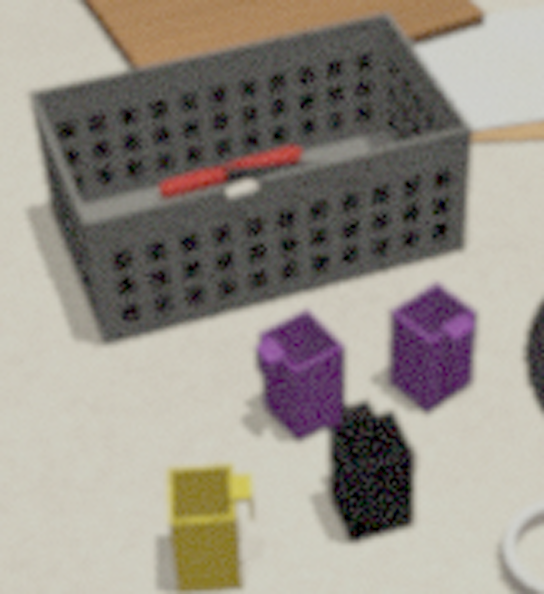

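Crop 1: the bin's near rim runs from about (309,57) to (305,525), with a possible notch mark at (306,317). The caddy top covers (634–699, 286–373) and its hook is at (626,322). Crop 2: the near rim runs from (80,222) to (468,130), and the caddy's base corners are at about (353,535) and (410,525).

```bash
python3 - <<'E'
from h import *
T=lambda u,v:('top1',100+u/3.6,120+v/3.6)
S=lambda u,v:('side1',165+u/3.3,80+v/3.3)
for n,a,b in [('binNear',(306,525),(80,222)),('binFar',(309,57),(468,130)),('binBackFar',(50,60),(390,15)),('binBackNear',(30,527),(35,93))]:
    p,r=tri(T(*a),S(*b));print(n,p.round(4),np.round(r,4), onz(*T(*a),.13).round(4),onz(*S(*b),.13).round(4))
print('notch?',onz(*T(306,317),.13).round(4))
print('hooktip',tri(T(619,322),S(362,408)))
for c in [(634,286),(699,286),(634,340),(699,373)]: print(onz(*T(*c),.08).round(4))
for c in [(353,535),(410,525)]: print(onz(*S(*c),0).round(4))
for c in [(332,462),(352,478),(412,458),(388,415)]: print(onz(*S(*c),0.08).round(4))
for c in [(480,180),(535,155),(475,320),(530,303),(660,460),(715,475),(550,380)]: print('decoy',onz(*T(*c),.08).round(3))
E
```

```text
binNear [0.3824 0.1569 0.1309] [0.0007 0.0007] [0.3831 0.157  0.13  ] [0.3819 0.158  0.13  ]
binFar [0.7025 0.1739 0.1236] [0.0009 0.0009] [0.7013 0.1723 0.13  ] [0.698 0.166 0.13 ]
binBackFar [0.6994 0.3523 0.121 ] [0.0003 0.0003] [0.6961 0.3489 0.13  ] [0.6949 0.3394 0.13  ]
binBackNear [0.3812 0.3384 0.1238] [0.0018 0.0018] [0.3791 0.3362 0.13  ] [0.3822 0.3295 0.13  ]
notch? [0.5206 0.1645 0.13  ]
hooktip (array([ 0.53323312, -0.04192807,  0.07318032]), [np.float64(0.0024760699050818567), np.float64(0.0024760699050819525)])
[ 0.5552 -0.0517  0.08  ]
[ 0.5559 -0.097   0.08  ]
[ 0.517  -0.0525  0.08  ]
[ 0.4946 -0.0979  0.08  ]
[ 0.5104 -0.0943  0.    ]
[ 0.5527 -0.0993  0.    ]
[ 0.4974 -0.0891  0.08  ]
[ 0.5057 -0.1074  0.08  ]
[ 0.5507 -0.104   0.08  ]
[ 0.5488 -0.0604  0.08  ]
decoy [0.63  0.058 0.08 ]
decoy [0.648 0.02  0.08 ]
decoy [0.529 0.058 0.08 ]
decoy [0.542 0.02  0.08 ]
decoy [ 0.434 -0.072  0.08 ]
decoy [ 0.424 -0.11   0.08 ]
decoy [0.488 0.005 0.08 ]
```

```bash
python3 -m pendant '{"hand":[-1,-1,-1,-1,-1,-1,-1,-1,-1,-1,-1,-1,-1,-1,-1,-1,-1,-1],"translation":[[-20,18,-10],[-55,50,-20],[-92,83,-20],[-130,117,-20],[-168,152,-20],[-206,186,-20],[-245,220,-20],[-283,255,-20],[-321,289,-20],[-360,324,-20],[-400,360,-20],[-440,396,-20],[-480,432,-20],[-520,468,-15],[-550,495,-10],[-575,517,0],[-586,528,0],[-586,528,0]],"twist":[2,6,11,16,21,26,31,36,41,46,51,56,61,66,70,72,72.5,72.5]}'
python3 - <<'E'
from h import *
s=snap('wrist','wrist2')
i=cv2.resize(s['image'][:,:,::-1],None,fx=1.4,fy=1.4,interpolation=2);cv2.imwrite('pics/w2.png',np.clip(255*(i/255.)**.6,0,255).astype(np.uint8))
E
```

```text
clock: 2.4
tool_pos: [0.5304, -0.0744, 0.2314]
orientation: [[1.0, -0.001, -0.0], [-0.001, -1.0, -0.0], [-0.0, 0.0, -1.0]]
ft_force: [0.2, -0.5, -0.5]
gripper_width: 0.0854
```

View pics/w2.png

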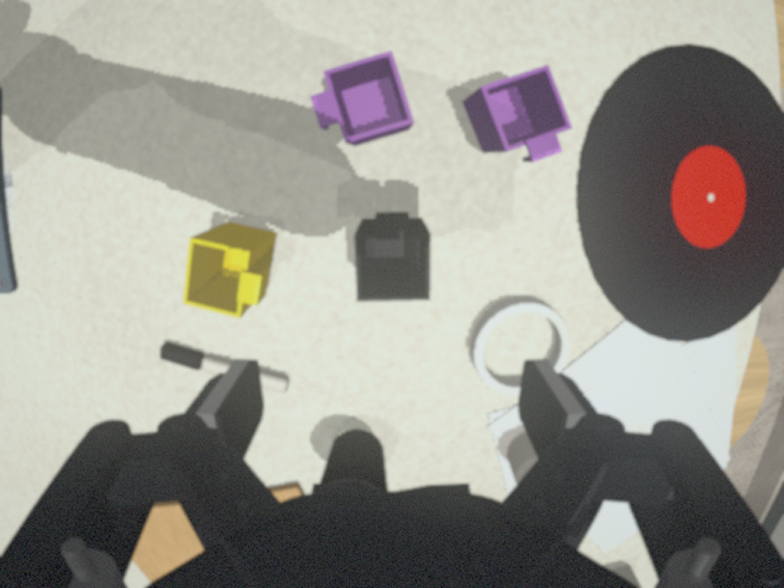

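Wrist view: the caddy's top rim spans about (358–430, 235–299) and its hook is at (393,217), pointing to +y. The area around it is clear for the fingers.

```bash
python3 - <<'E'
from h import *
W=lambda u,v:('wrist2',u/1.4,v/1.4)
for c in [(358,300),(430,299),(358,235),(430,233),(377,213),(411,213)]: print(onz(*W(*c),.08).round(4))
T=lambda u,v:('top1',100+u/3.6,120+v/3.6)
print(tri(W(430,299),T(699,286)))
print(tri(W(393,213),T(618,322)))
for p in [(.53,-.075,0.08),(.53,-.04,.08),(.53,-.052,0),(.505,-.098,.08),(.555,-.098,.08)]: print(p,proj('wrist2',np.array(p))*1.4,(proj('top1',np.array(p))-[100,120])*3.6)
E
```

```text
[ 0.5072 -0.0985  0.08  ]
[ 0.5561 -0.0978  0.08  ]
[ 0.508  -0.0538  0.08  ]
[ 0.5552 -0.0525  0.08  ]
[ 0.5206 -0.0393  0.08  ]
[ 0.5426 -0.0393  0.08  ]
(array([ 0.55574364, -0.09710416,  0.08201503]), [np.float64(0.0002324464769448967), np.float64(0.0002324464769448749)])
(array([ 0.53112315, -0.04064867,  0.07035818]), [np.float64(0.00016800644043229977), np.float64(0.00016800644043230988)])
(0.53, -0.075, 0.08) [391.54559961 266.31646772] [666.75529938 322.08441186]
(0.53, -0.04, 0.08) [391.50631644 213.96480781] [616.3777106  321.28983846]
(0.53, -0.052, 0) [391.40741539 216.65134296] [636.36826876 340.65368033]
(0.505, -0.098, 0.08) [354.80351431 299.2966907 ] [699.35718132 358.15579776]
(0.555, -0.098, 0.08) [428.32080187 299.23267913] [700.35111484 287.3210967 ]
```

```bash
python3 -m pendant '{"hand":[-1,-1,-1,-1,-1,-1,-1,-1,-1,-0.2,0.4,1,1,1,1,1],"translation":[[1,1,20],[1,1,50],[1.5,1,85],[1.5,1,120],[1.5,1,150],[1.5,1,172],[1.5,1,185],[1.5,1,191],[1.5,1,191],[1.5,1,191],[1.5,1,191],[1.5,1,191],[1.5,1,191],[1.5,1,191],[1.5,1,191],[1.5,1,191]],"twist":[0,0,0,0,0,0,0,0,0,0,0,0,0,0,0,0]}' 40
```

```text
clock: 4.45
tool_pos: [0.5322, -0.0751, 0.041]
orientation: [[1.0, -0.0, 0.001], [-0.0, -1.0, 0.0], [0.001, -0.0, -1.0]]
ft_force: [-0.8, -0.3, 6.2]
gripper_width: 0.0494
```

```bash
python3 -m pendant '{"hand":[1,1,1,1,1,1,1,1,1,1,1,1,1,1,1,1],"translation":[[0,0,-5],[0,0,-20],[0,0,-50],[0,0,-85],[0,0,-120],[0,0,-150],[0,0,-180],[0,-15,-195],[0,-35,-200],[0,-60,-200],[0,-85,-200],[0,-105,-200],[0,-118,-200],[0,-126,-200],[0,-130,-200],[0,-130,-200]],"twist":[0,0,0,0,0,0,0,0,0,0,0,0,0,0,0,0]}'
python3 - <<'E'
from h import *
s=snap('wrist','wrist3')
i=cv2.resize(s['image'][:,:,::-1],None,fx=1.4,fy=1.4,interpolation=2);cv2.imwrite('pics/w3.png',np.clip(255*(i/255.)**.6,0,255).astype(np.uint8))
E
```

```text
clock: 6.45
tool_pos: [0.5318, 0.0546, 0.2404]
orientation: [[1.0, -0.001, -0.0], [-0.001, -1.0, -0.0], [-0.0, 0.0, -1.0]]
ft_force: [0.6, -1.1, -0.5]
gripper_width: 0.0498
```

View pics/w3.png

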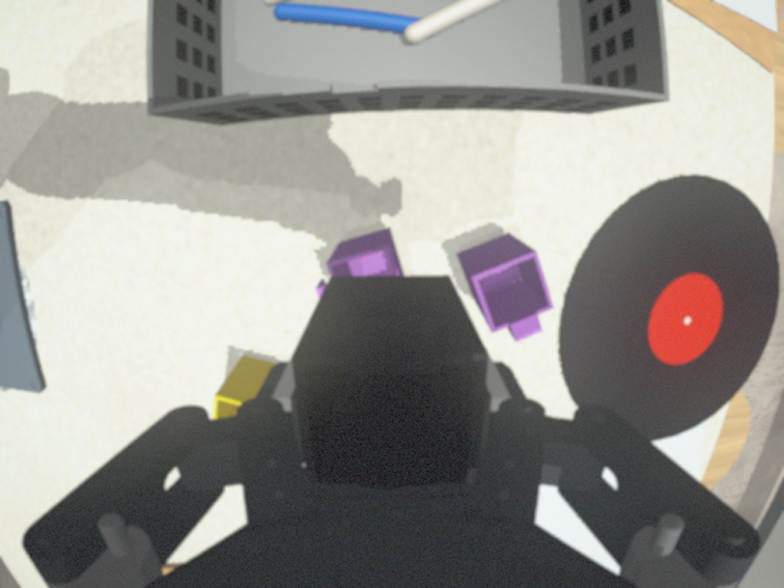

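Wrist view: the near rim curves from (150,113) to (667,100), and a notch shows at about columns 330–378, row 88. I'll zoom there.

```bash
python3 - <<'E'
from h import *
i=cv2.imread('pics/wrist3.png')[45:95,200:310]
i=cv2.resize(i,None,fx=7,fy=7,interpolation=2);cv2.imwrite('pics/w3c.png',np.clip(255*(i/255.)**.6,0,255).astype(np.uint8))
E
```

```text
(no output)
```

View pics/w3c.png

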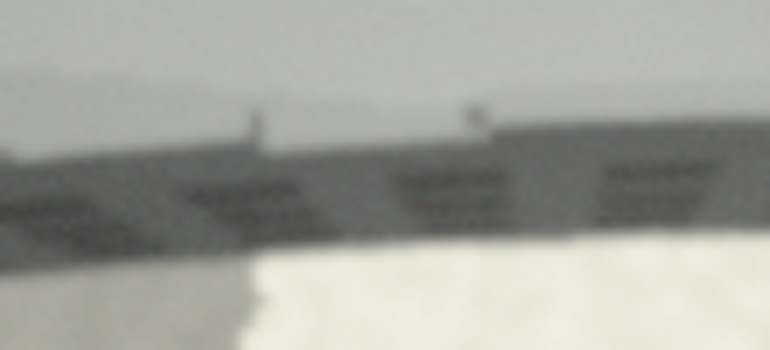

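The notch spans crop columns ~257 to ~488, with the outer rim edge at rows 147 (left) and 131 (right).

```bash
python3 - <<'E'
from h import *
C=lambda u,v:('wrist3',200+u/7,45+v/7)
W=lambda u,v:('wrist3',u/1.4,v/1.4)
for c,z in [((252,147),.13),((493,130),.13),((263,155),.12),((487,140),.12),((257,112),.13),((475,108),.13),((15,162),.13),((755,118),.13)]: print('n',onz(*C(*c),z).round(4))
for c in [(150,113),(667,100)]: print('corner',onz(*W(*c),.13).round(4))
# caddy hook in image? 
for p in [(.5315-.025,.0546-.023,.28),(.5315-.011,.0546+.0345,.28),(.5315+.011,.0546+.0345,.28)]: print(p,proj('wrist3',np.array(p))*1.4)
T=lambda u,v:('top1',100+u/3.6,120+v/3.6)
print(tri(W(150,113),T(305,527)),tri(W(667,100),T(309,57)),tri(C(370,150),T(306,317)))
E
```

```text
n [0.4979 0.1627 0.13  ]
n [0.5244 0.164  0.13  ]
n [0.4979 0.1632 0.12  ]
n [0.5235 0.1644 0.12  ]
n [0.4985 0.1667 0.13  ]
n [0.5224 0.1665 0.13  ]
n [0.4712 0.1624 0.13  ]
n [0.553  0.1656 0.13  ]
corner [0.3864 0.1605 0.13  ]
corner [0.7025 0.1722 0.13  ]
(0.5065, 0.0316, 0.28) [308.81069719 490.81401712]
(0.5205, 0.08910000000000001, 0.28) [347.13073419 310.35770254]
(0.5425, 0.08910000000000001, 0.28) [438.43630716 310.28945624]
(array([0.38215093, 0.16043098, 0.12209023]), [np.float64(0.0011348241308982256), np.float64(0.0011348241308982107)]) (array([0.70010244, 0.171552  , 0.13351477]), [np.float64(2.4897380538122696e-05), np.float64(2.4897380538083387e-05)]) (array([0.5139374 , 0.15637675, 0.16745727]), [np.float64(7.898574087597761e-05), np.float64(7.89857408759545e-05)])
```

The notch runs x ≈ 0.498–0.524 (centre 0.511), the outer rim face there is at y ≈ 0.1635, and the bin is yawed about +2.1°. I'll stop above the rim, to the +x side of the notch, and compare hook and rim in one image.

```bash
python3 -m pendant '{"hand":[1,1,1,1,1,1,1,1,1,1,1,1,1],"translation":[[3,-10,0],[8,-30,0],[12,-50,0],[15,-68,0],[17,-80,0],[17,-85,5],[17,-85,20],[17,-85,45],[17,-85,72],[17,-85,95],[17,-85,106],[17,-85,110],[17,-85,110]],"twist":[-0.5,-1,-1.5,-2,-2.1,-2.1,-2.1,-2.1,-2.1,-2.1,-2.1,-2.1,-2.1]}'
python3 - <<'E'
from h import *
s=snap('wrist','wrist4');t=snap('side','side2')
i=cv2.resize(s['image'][:,:,::-1][:,120:440],None,fx=1.4,fy=1.4,interpolation=2)
j=cv2.resize(t['image'][80:240,170:320,::-1],(350,373),interpolation=2)
o=np.zeros((i.shape[0],i.shape[1]+350,3),np.uint8);o[:,:i.shape[1]]=i;o[:373,i.shape[1]:]=j
cv2.imwrite('pics/w4.png',np.clip(255*(o/255.)**.5,0,255).astype(np.uint8))
E
```

```text
clock: 8.12
tool_pos: [0.5491, 0.1396, 0.1305]
orientation: [[0.999, 0.036, 0.0], [0.036, -0.999, -0.0], [0.0, 0.0, -1.0]]
ft_force: [-0.2, 1.0, -0.9]
gripper_width: 0.0494
```

View pics/w4.png

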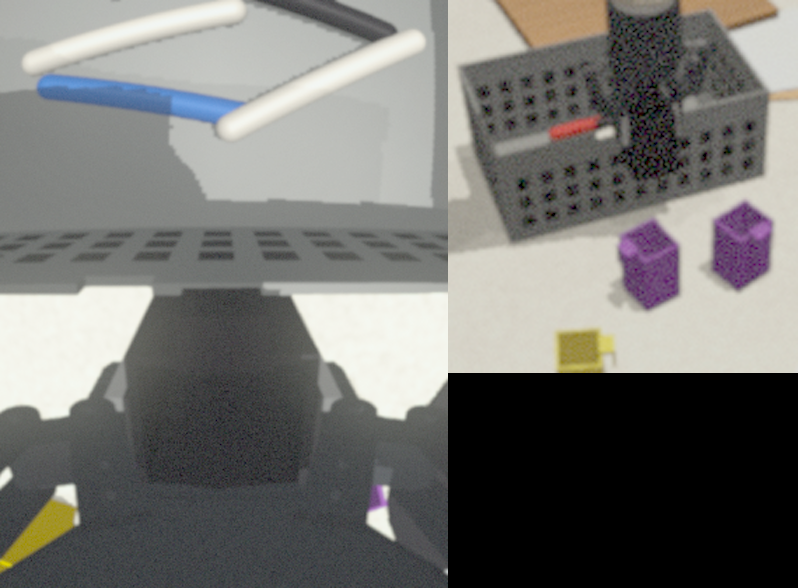

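Combined view: the bin's near wall with its rim at row ~290, the hook lip hiding the rim at columns 182–263, and the notch to the left at 82–155. Next is an enhanced crop of the hook.

```bash
python3 - <<'E'
from h import *
i=cv2.imread('pics/wrist4.png')[190:265,170:330].astype(float)
i=cv2.resize(i,None,fx=5,fy=5,interpolation=2).clip(0);cv2.imwrite('pics/w4c.png',np.clip(255*(i/110.)**.5,0,255).astype(np.uint8))
a,c=np.array([.5491,.1396,.1305]),np.array([[.999,.036],[-.036,.999]]).T
def pt(x,y,z): return np.r_[a[:2]+np.array([x*.999-y*.036,x*.036+y*.999]),a[2]-.041+z]
f=lambda p:((proj('wrist4',p)-[170,190])*5).round(0).tolist()
for n,q in dict(lipbot=(0,.035,.06),tonguetipbot_L=(-.011,.035,.06),R=(.011,.035,.06),tipTop=(0,.035,.084),tipTopL=(-.011,.035,.084),tongroot=(0,.023,.084),rootTop=(0.025,.023,.08),base=(.025,.023,0)).items(): print(n,f(pt(*q)))
for x in(.52,.549,.575):
  y=.1635+.037*(x-.511);print(x,'outer',f(np.r_[x,y,.13]),'inner',f(np.r_[x,y+.004,.13]))
E
```

```text
lipbot [556.0, 69.0]
tonguetipbot_L [418.0, 69.0]
R [695.0, 69.0]
tipTop [559.0, 170.0]
tipTopL [391.0, 169.0]
tongroot [558.0, 336.0]
rootTop [908.0, 308.0]
base [765.0, 27.0]
0.52 outer [253.0, 112.0] inner [253.0, 71.0]
0.549 outer [564.0, 112.0] inner [565.0, 70.0]
0.575 outer [842.0, 111.0] inner [845.0, 70.0]
```

View pics/w4c.png

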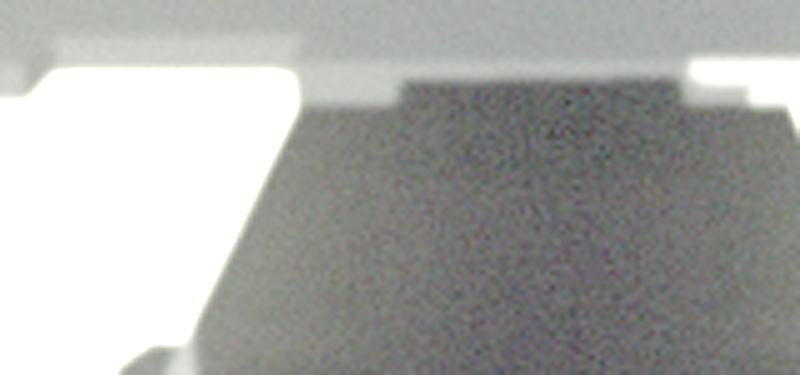

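Lip bottom is at row 80 (predicted 69) and the rim at rows 62–105 (predicted 70–112), so the hook sits about 1.6 mm short in y. I'll correct that and lower until it is nearly touching.

```bash
python3 -m pendant '{"hand":[1,1,1,1,1,1,1,1,1],"translation":[[0,-1.5,0],[0,-1.5,4],[0,-1.5,10],[0,-1.5,16],[0,-1.5,22],[0,-1.5,28],[0,-1.5,33],[0,-1.5,36],[0,-1.5,36]],"twist":[0,0,0,0,0,0,0,0,0]}'
python3 -m pendant '{"hand":[1,1,1,1,1,1],"translation":[[0,0,0.7],[0,0,1.4],[0,0,2],[0,0,2.5],[0,0,3],[0,0,3]],"twist":[0,0,0,0,0,0]}'
```

```text
clock: 9.35
tool_pos: [0.5487, 0.1414, 0.0941]
orientation: [[0.999, 0.036, -0.0], [0.036, -0.999, -0.0], [-0.0, 0.0, -1.0]]
ft_force: [0.2, -0.5, -0.2]
gripper_width: 0.0498
clock: 10.1
tool_pos: [0.5488, 0.1414, 0.0913]
orientation: [[0.999, 0.036, -0.0], [0.036, -0.999, -0.0], [-0.0, 0.0, -1.0]]
ft_force: [-0.1, 0.1, -2.1]
gripper_width: 0.0496
```

```bash
python3 -m pendant '{"hand":[1,1,1,1],"translation":[[0,0,0.4],[0,0,0.8],[0,0,0.8],[0,0,0.8]],"twist":[0,0,0,0]}'; python3 -m pendant '{"hand":[1,1,1,1],"translation":[[0,0,0.4],[0,0,0.8],[0,0,0.8],[0,0,0.8]],"twist":[0,0,0,0]}'
```

```text
clock: 10.6
tool_pos: [0.5489, 0.1415, 0.0908]
orientation: [[0.999, 0.036, 0.0], [0.036, -0.999, 0.0], [0.0, -0.0, -1.0]]
ft_force: [-1.7, -0.6, 5.3]
gripper_width: 0.0495
clock: 11.1
tool_pos: [0.549, 0.1415, 0.0906]
orientation: [[0.999, 0.036, 0.001], [0.036, -0.999, 0.001], [0.001, -0.001, -1.0]]
ft_force: [-4.2, -0.0, 13.5]
gripper_width: 0.0502
```

Contact is clean, at tool z 0.0908. I'll ease off to a light press and slide −35 mm along the rim.

```bash
python3 -m pendant '{"hand":[1,1,1,1,1,1,1,1,1,1,1],"translation":[[0,0,-0.7],[-1,0,-0.7],[-3,0,-0.7],[-6,0,-0.7],[-9,0,-0.7],[-12,0,-0.7],[-15,0,-0.7],[-18,0,-0.7],[-21,0,-0.7],[-23,0,-0.7],[-24,0,-0.7]],"twist":[0,0,0,0,0,0,0,0,0,0,0]}'; python3 -m pendant '{"hand":[1,1,1,1,1,1,1,1],"translation":[[-2,0,0],[-4,0,0],[-6,0,0],[-8,0,0],[-10,0,0],[-11.3,0,0],[-11.3,0,0],[-11.3,0,0]],"twist":[0,0,0,0,0,0,0,0]}'
```

```text
clock: 12.48
tool_pos: [0.5257, 0.1406, 0.0908]
orientation: [[0.999, 0.036, 0.002], [0.036, -0.999, 0.0], [0.002, -0.0, -1.0]]
ft_force: [3.7, 0.6, 5.8]
gripper_width: 0.0496
clock: 13.48
tool_pos: [0.5132, 0.14, 0.0901]
orientation: [[0.999, 0.036, -0.001], [0.036, -0.999, -0.0], [-0.001, 0.0, -1.0]]
ft_force: [-0.3, -1.5, -0.7]
gripper_width: 0.0494
```

The load vanished and the tool dropped slightly, so the hook is over the notch. Lowering.

```bash
python3 -m pendant '{"hand":[1,1,1,1,1],"translation":[[0,0,1],[0,0,2],[0,0,3],[0,0,4],[0,0,4]],"twist":[0,0,0,0,0]}'; python3 -m pendant '{"hand":[1,1,1,1,1,1],"translation":[[0,0,1],[0,0,2],[0,0,3],[0,0,4],[0,0,4.7],[0,0,4.7]],"twist":[0,0,0,0,0,0]}'
```

```text
clock: 14.1
tool_pos: [0.5135, 0.1401, 0.0863]
orientation: [[0.999, 0.036, -0.0], [0.036, -0.999, -0.0], [-0.0, 0.0, -1.0]]
ft_force: [-0.3, 0.4, -1.3]
gripper_width: 0.0495
clock: 14.85
tool_pos: [0.5135, 0.1401, 0.0816]
orientation: [[0.999, 0.036, -0.0], [0.036, -0.999, -0.0], [-0.0, 0.0, -1.0]]
ft_force: [-0.1, 0.1, -0.7]
gripper_width: 0.0497
```

```bash
python3 -m pendant '{"hand":[1,1,1,1],"translation":[[0,0,0.4],[0,0,0.8],[0,0,0.8],[0,0,0.8]],"twist":[0,0,0,0]}'; python3 -m pendant '{"hand":[1,1,1,1],"translation":[[0,0,0.3],[0,0,0.6],[0,0,0.6],[0,0,0.6]],"twist":[0,0,0,0]}'
```

```text
clock: 15.35
tool_pos: [0.5136, 0.1402, 0.0809]
orientation: [[0.999, 0.036, 0.0], [0.036, -0.999, 0.0], [0.0, -0.0, -1.0]]
ft_force: [0.2, -0.3, -0.0]
gripper_width: 0.0496
clock: 15.85
tool_pos: [0.5136, 0.1402, 0.0808]
orientation: [[0.999, 0.036, 0.0], [0.036, -0.999, 0.0], [0.0, -0.0, -1.0]]
ft_force: [-2.2, -1.1, 7.5]
gripper_width: 0.0493
```

Bottomed exactly 10 mm below the rim contact height. Easing off, then releasing.

```bash
python3 -m pendant '{"hand":[1,1,0.3,0,-0.3,-0.6,-1,-1,-1,-1],"translation":[[0,0,-0.5],[0,0,-0.6],[0,0,-0.6],[0,0,-0.6],[0,0,-0.6],[0,0,-0.6],[0,0,-0.6],[0,0,-0.6],[0,0,-0.6],[0,0,-0.6]],"twist":[0,0,0,0,0,0,0,0,0,0]}'; python3 -m pendant '{"hand":[-1,-1,-1,-1,-1,-1,-1,-1,-1,-1,-1,-1,-1],"translation":[[0,0,-3],[0,0,-8],[0,0,-16],[0,0,-28],[0,0,-45],[0,0,-65],[0,0,-90],[0,0,-120],[0,0,-150],[0,20,-170],[0,45,-180],[0,60,-180],[0,60,-180]],"twist":[0,0,0,0,0,0,0,0,0,0,0,0,0]}'
python3 - <<'E'
from h import *
s=snap('wrist','wrist5');t=snap('side','side3');u=snap('top','top3')
i=cv2.resize(s['image'][:250,130:400,::-1],(450,417),interpolation=2)
j=cv2.resize(t['image'][80:250,170:310,::-1],(343,417),interpolation=2)
o=np.hstack([i,j])
cv2.imwrite('pics/w5.png',np.clip(255*(o/200.)**.5,0,255).astype(np.uint8))
E
```

```text
clock: 17.1
tool_pos: [0.5136, 0.1401, 0.0809]
orientation: [[0.999, 0.036, 0.0], [0.036, -0.999, -0.0], [0.0, 0.0, -1.0]]
ft_force: [0.6, 0.0, 0.7]
gripper_width: 0.0855
clock: 18.73
tool_pos: [0.5155, 0.0793, 0.2609]
orientation: [[0.999, 0.034, -0.0], [0.034, -0.999, 0.0], [-0.0, -0.0, -1.0]]
ft_force: [-0.6, -0.1, 0.0]
gripper_width: 0.0856
```

View pics/w5.png

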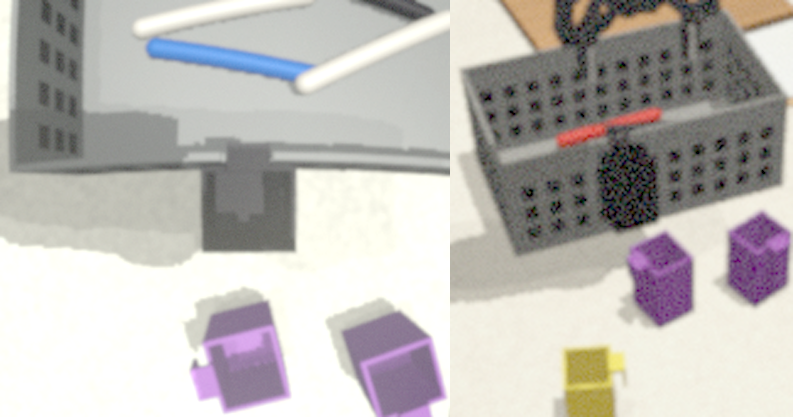

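The caddy hangs upright on the outside of the wall: hook over the rim at (248,155), box at (203–295, 165–250), and the decoys undisturbed. I'll do a quick numeric check of its height before handing in.

```bash
python3 - <<'E'
from h import *
W=lambda u,v:('wrist5',130+u/1.6667,v/1.6667)
for z in(.12,.13):
    a,b=onz(*W(203,251),z),onz(*W(295,250),z);print(z,a.round(4),b.round(4),'width',np.linalg.norm(a-b).round(4))
    print('hook x',onz(*W(227,155),z+.002).round(4),onz(*W(271,155),z+.002).round(4))
a=cv2.imread('pics/top1.png').astype(int);b=cv2.imread('pics/top3.png').astype(int)
d=(abs(a-b).max(2)>60).astype(np.uint8);n,_,st,_=cv2.connectedComponentsWithStats(d);print([s.tolist() for s in st[1:] if s[4]>15])
print(bot.sense()['clock'])
bot.hand_in()
E
```

```text
0.12 [0.4893 0.1162 0.12  ] [0.5377 0.1184 0.12  ] width 0.0484
hook x [0.5006 0.1669 0.122 ] [0.523  0.1676 0.122 ]
0.13 [0.4901 0.1174 0.13  ] [0.5368 0.1195 0.13  ] width 0.0467
hook x [0.501  0.1663 0.132 ] [0.5227 0.167  0.132 ]
[[125, 113, 95, 119, 3442], [147, 164, 25, 42, 198], [132, 184, 4, 24, 68], [269, 199, 26, 30, 678], [142, 202, 12, 49, 210], [162, 206, 5, 21, 22], [133, 211, 3, 21, 56], [157, 228, 5, 17, 22], [33, 230, 171, 190, 16394], [0, 357, 32, 40, 600], [0, 416, 9, 4, 24]]
18.875
the job is handed in; nothing more can be done
```

I hung the black caddy over the bin's near long wall, on the rim beside the notch. I then slid it about 35 mm along the rim under light pressure until the hook dropped in, lowered it home, let go and handed in at about 18.9 s.

**Last checks**
- **Seating:** the hook stopped 10 mm below the height where it first touched the rim, which matches the notch depth. In the last picture its tongue spans x ≈ 0.501–0.523, inside the notch (0.498–0.524).
- **Height:** the apparent width of the caddy in that picture (48.4 mm against 50 mm) fits the home height of 120 mm better than resting on the rim. It is only a rough check.
- **Forces:** the readings I saw peaked at about 13.5 N, when the hook first touched the rim. They were near zero after release.
- **Other things on the table:** comparing the first and last top views, the only changes are where the caddy stood and in the area covered by the arm, its shadow and the bin. No bystander visibly moved.

**Disagreements:** before lowering, the hook appeared about 1.6 mm short of its calculated position, so I corrected by 1.5 mm. One attempt to fix the notch position from two views gave an impossible height (0.167 m). I discarded it and used the wrist view at rim height, which gave the stated 26 mm notch width.

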